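# Start the block shaker at setting five

### The job

Start the block shaker on the bench: swing its hood fully shut over the tube block, push the selector's finger tab round clockwise with the fingertips, not gripping or forcing it, click by click to the fifth bar after the ring-shaped off mark without running past it, and only then press the round start key right down and let it come up. Leave the tip box, the vial and the tape roll beside the shaker where they stand.

Things in the scene. Friction and masses are not known exactly. Their poses are not given: they have to be found in the camera images.
- shaker: Block shaker, a heavy, immovable white instrument, 180 mm deep (x) by 300 mm wide (y), flat deck 80 mm above the bench. Origin: centre of its underside; x to its rear, away from the operator, y to its left, z up. Seen from the front: selector dial on the right half of the deck, black tube block with hood on the left half, start key in front of the block.
- selector (a joint): Dial angle in rad, growing clockwise seen from above. A spring detent clicks every 0.524 rad (30 deg): 0 = off (ring mark), 0.524 = first bar, ... 2.618 = fifth, ... 4.189 = eighth (last) bar, bars growing longer. Starts at off, first or second bar. About 4 N sideways on mid-tab carries it over a click; past half way it snaps forward, away from the finger, to the next rest and stays.
- selector_axis (a point): Centre of the selector dial at the height of its flat black disc top (90 mm above the bench), on the vertical turning axis. The disc is 84 mm across.
- hood (a joint): Opening angle of the hood in rad: 0 = fully shut, 1.57 = upright; it starts between 1.45 and 1.75. The hinge is stiff: the hood stays at any angle where it is left, and 1 to 2 N at its free edge moves it; it needs pushing all the way down.
- hood_hinge (a point): Middle of the hood's hinge line, 114 mm above the bench at the rear of the tube block; the line runs along the shaker's y.
- hood_edge (a point): Middle of the free edge of the hood on the outer face of its top plate, 100 mm from the hinge line; moves with the hood. The outer face lies 7 mm outside the hinge line; it faces up when shut, to the rear when upright. The grey hood is 116 mm wide with 33 mm walls on its inner side; shut, its top lies 121 mm above the bench.
- start_key (a joint): Travel of the start key in m: 0 = up, 0.005 = fully down. A spring brings it up again; fully down takes about 4 N.
- key_top (a point): Centre of the top of the round white start key, 26 mm across, 8 mm above the deck (88 mm above the bench) when up, in a grey collar in front of the hood.
- tip_box: Pipette tip box with a yellow lid, 66x102x71 mm, loose, to the right of the shaker; origin at the centre of its underside.
- vial: Small clear vial with a grey cap, 22 mm across and 48 mm high, loose, close in front of the shaker; origin at the centre of its underside.
- tape_roll: Roll of cream tape lying flat close to the left side of the shaker, 55x48x25 mm, loose; origin at the centre of its underside. (Another roll far behind on the right is scenery.)
- selector_tab (a point): Centre of the finger tab, 27 mm from the axis, 10 mm above the disc; moves with the dial. The tab is an upright black fin, 24 mm long radially (15 to 39 mm from the axis), 10 mm thick, 18 mm high above the disc, a white line on top, pointing outward at the marks. At off it points 120 deg left of (counter-clockwise from) the shaker's x axis, at the fifth bar 30 deg right of it.
- dial: The selector: a black dial 84 mm across with its finger tab. Origin on the turning axis at deck level, 80 mm above the bench; its x axis points along the tab to the marks, z up; it turns with the joint selector.

How it is judged:
By the outcome, as a careful person would: the job done as asked, in the order asked, and still so for the second after the job is handed in, with the robot touching nothing.
It also fails if it takes over 54 s, if anything falls off the work surface, if the arm or the gripper's body presses on something with over 40 N, if the wrist force passes 120 N, or if a joint passes its speed limit or range.

### The arm

A 6-joint arm with a two-finger parallel gripper is mounted at the origin on a cart in front of the work surface, level with it; the furniture and walls round the work are solid. World frame = base frame: x ahead of the robot, y to its left, z up, the work surface at z = 0. Lengths are in mm, angles in rad, forces in N, time in s.
With the tool pointing down it reaches from about 300 to 775 mm from the base axis. Payload 14.6 kg.
Tool frame: the origin (TCP) lies midway between the tips of the shut fingers; the grasp point (between the pads) lies 19 mm behind it; z points along the fingers, y is the line along which they close (so a half turn about z gives the same grasp; the last joint's range is limited). The gripper opens to 94 mm and grips with 3 to 60 N. Pads are 16 mm wide; open, the fingers measure 119 mm over their backs; the gripper's body (75 mm by 177 mm) begins 78 mm behind the grasp point.
Start: joints at [-1.245, 0.3, 1.521, -0, 1.321, -0.067], TCP at [210.519, -508.105, 205.446] pointing down, gripper open.
Joint ranges: [-3.03, 3.03], [-0.79, 2.21], [0.23, 2.52], [-1.04, 4.18], [0, 3.07], [-2.55, 2.55]. Speed limits (rad/s): [2.22, 2.22, 2.57, 3.14, 3.14, 3.14].

### API

Orientations are given as [roll, pitch, yaw] about the fixed x, y, z axes, in that order (R = Rz(yaw) Ry(pitch) Rx(roll)).
In Python, from cell import * gives the robot as it stands. The module is installed in compiled form; this text tells all that it offers.
- The arm moves only by the tool servo_tool, never from a script. Its argument "motion" is a list of rows, each an object of numbers: "wx", "wy", "wz": the turn, a rotation vector about the tool's x, y, z in units of 2 rad (1.0 is 2 rad); "dx", "dy", "dz": the shift along the tool's x, y, z in units of 10 cm (1.0 is 10 cm); "fingers": the closure, from -1 (fully open) to 1 (shut). In form: [{"wx": .., "wy": .., "wz": .., "dx": .., "dy": .., "dz": .., "fingers": ..}, ...]. A call has 1 to 10 rows; each row is the pose to reach, as a shift and turn from the pose commanded when the call began, along the tool's axes at that moment; what a row does not reach only later rows make up. A row lasts 1/10 s, in which the tool goes at most 50 mm and 8.59 degrees, less where a joint would pass 70% of its speed; a pose out of reach is approached as far as the arm can. A call with a number of a shift or a turn outside -1 to 1 is refused whole. A call with a gripper value outside its range is refused whole. The fingers move at their own pace and stop on an object; "newtons" is the grip in N (left out, the last holds). Time passes only in rows, so rows that repeat a pose let the fingers close. It gives the time, the measured TCP pose, the force, the opening and the grip force at its end, in the units of the state.
- read_state(): the state, without advancing time (a new reading comes with each control period).
- camera(name): name is "scene" or "top"; returns a dict with "image" (420x560x3 uint8, red, green, blue), "fx", "fy", "cx", "cy" (pixels), "R" (3x3) and "t" (3): a world point X has camera coordinates R X + t. Camera axes: x right, y down, z forward; pixel columns grow to the right and rows downward; lengths in mm; the calibration is good to about 2 mm. A picture is of the moment at which its call begins. There is no depth.
- sign_off(): hands the job in; it is judged then, once.
Trained networks look in a picture, given as the dict that the camera call returned (one of the last four; its "shot" number tells which), for a name from the list of things; names that differ only in an ending like _2 or _b are one class to them, and where a whole thing is asked for, a point or a joint stands for the part that bears it (a point fixed in the world has none). Each returns a list of dicts, best first, with "conf" (0 to 1); they miss things now and then, are a little off and sometimes report something else, mostly with a low value. They report only what shows in the picture. A call takes as long as a camera call.
- spot_in(query, picture): "location" ([column, row] in pixels, amid what is visible of it).
- trace(query, picture): "pixels" (420x560 bool, what is visible of it) and "location" ([column, row] in pixels, amid what is visible of it).
The state is a dict: "clock": time; "joints": joint angles; "qd": joint speeds; "effort": joint torques, N m; "eef_pos": TCP position; "eef_rot": TCP orientation; "wrist_force": force on the tool from outside, world axes, zero at the start; "moment": the same for the moment, N m; "finger_gap": finger opening in mm; "finger_force": force on a finger pad.
Only numpy, scipy, OpenCV 4.12 (cv2) and the standard library are available. Lean on these libraries where they do the work, as an engineer would, in place of code of your own. Each camera call takes 0.05 s, during which the arm holds its last target. There are 200 camera calls.

## Working session

There is one attempt and no reset: what is moved stays moved. The work goes in short steps, Python scripts to look and compute and a tool call to move; the robot and the scene stay as the last step left them, time stands still between calls to the robot, and variables do not carry over. Pictures are saved under pics/ and viewed, at most 12 in all, crops included, and the job is handed in when it is done.

Besides the shell and the picture viewer there is one more tool, called after "Call:" as a command line: name --argument value ..., lists and objects as JSON in quotes. servo_tool: Moves the arm, as the interface text tells. Its arguments: {"type":"object","properties":{"motion":{"type":"array","items":{"type":"object","properties":{"wx":{"type":"number"},"wy":{"type":"number"},"wz":{"type":"number"},"dx":{"type":"number"},"dy":{"type":"number"},"dz":{"type":"number"},"fingers":{"type":"number"}}}},"newtons":{"type":"number"}},"required":["motion"]}

```bash
mkdir -p pics; cat > h.py <<'E'
from cell import *
import numpy as np, cv2
def ray(c,px):
    d=np.linalg.inv(np.array(c["R"]))@np.array([(px[0]-c["cx"])/c["fx"],(px[1]-c["cy"])/c["fy"],1.])
    o=-np.array(c["R"]).T@np.array(c["t"]); return o,d/np.linalg.norm(d)
def atz(c,px,z):
    o,d=ray(c,px); return o+d*(z-o[2])/d[2]
def proj(c,X):
    p=np.array(c["R"])@np.array(X,float)+np.array(c["t"]); return np.array([c["fx"]*p[0]/p[2]+c["cx"],c["fy"]*p[1]/p[2]+c["cy"]])
def tri(c1,p1,c2,p2):
    o1,d1=ray(c1,p1);o2,d2=ray(c2,p2)
    s=np.linalg.lstsq(np.c_[d1,-d2],o2-o1,rcond=None)[0]
    a,b=o1+s[0]*d1,o2+s[1]*d2; return (a+b)/2,np.linalg.norm(a-b)
def save(c,n,crop=None,k=1):
    im=c["image"][:,:,::-1]
    if crop: im=im[crop[1]:crop[3],crop[0]:crop[2]]
    cv2.imwrite(f"pics/{n}.png",cv2.resize(im,None,fx=k,fy=k,interpolation=cv2.INTER_CUBIC))
E
python3 - <<'E'
from h import *
np.set_printoptions(precision=1,suppress=True)
s=camera("scene");t=camera("top")
save(s,"s0");save(t,"t0")
for q in "shaker selector_axis hood_hinge hood_edge key_top start_key tip_box vial tape_roll selector_tab dial hood".split():
    a=spot_in(q,s);b=spot_in(q,t)
    print(q,[(np.array(x["location"]),round(x["conf"],2)) for x in a[:2]],[(np.array(x["location"]),round(x["conf"],2)) for x in b[:2]])
    if a and b: print("   ",tri(s,a[0]["location"],t,b[0]["location"]))
for c in(s,t): print(c["fx"],np.array(c["R"]),-np.array(c["R"]).T@c["t"])
print(read_state())
E
```

```text
shaker [(array([282.1, 210.5]), 0.95)] [(array([271.2, 187.6]), 0.57)]
    (array([ 513.2, -190.6,   58.8]), np.float64(1.8846071562264746))
selector_axis [(array([281.2, 211.7]), 0.65)] [(array([272.1, 187.3]), 0.63), (array([368.7, 199.5]), 0.51)]
    (array([ 513.2, -190.8,   56.2]), np.float64(6.373080803426593))
hood_hinge [(array([280.3, 211.3]), 0.91)] [(array([271.2, 188.4]), 0.89), (array([308.3, 189.3]), 0.54)]
    (array([ 510.6, -189.3,   57.9]), np.float64(5.042580970838659))
hood_edge [(array([273.8, 150.3]), 0.93)] [(array([239.9, 142.6]), 0.64)]
    (array([ 596.1, -121.6,  166.4]), np.float64(2.4379410074007812))
key_top [(array([316.5, 208.3]), 0.67), (array([274.7, 257.7]), 0.43)] []
start_key [(array([240.8, 202.7]), 0.48)] []
tip_box [(array([388.4, 241.7]), 0.71), (array([280.9, 210. ]), 0.19)] [(array([369.1, 199.6]), 0.96)]
    (array([ 494.2, -432.7,   48.2]), np.float64(4.685146905698822))
vial [(array([271.3, 260.3]), 0.62)] [(array([288.4, 244.9]), 0.57)]
    (array([ 379.6, -238.3,   14.3]), np.float64(1.8143919821186045))
tape_roll [(array([201.7, 215.3]
[... 340 characters left out ...]
[273., 145.]), 0.86)] [(array([240.3, 145.1]), 0.6)]
    (array([ 586.9, -124.6,  181.7]), np.float64(3.6893812011396694))
439.03121497371575 [[ 0.5 -0.9 -0. ]
 [-0.3 -0.2 -0.9]
 [ 0.8  0.5 -0.4]] [-258.3 -632.2  450. ]
510.19062102164906 [[ 0.  -1.   0. ]
 [-1.  -0.  -0.1]
 [ 0.1 -0.  -1. ]] [ 312.7 -218.  1276.8]
{'clock': 1.3, 'joints': array([-1.2,  0.3,  1.5, -0. ,  1.3, -0.1]), 'qd': array([-0.,  0.,  0.,  0., -0., -0.]), 'effort': array([  0. , -53.2, -35.3,   0.1,   0. ,  -0. ]), 'eef_pos': array([ 210.5, -508.1,  205.5]), 'eef_rot': array([3.1, 0. , 0.4]), 'wrist_force': array([ 0.3, -0.5,  0.2]), 'moment': array([ 0., -0., -0.]), 'finger_force': 0.0, 'finger_gap': 93.8493075010364}
```

View crops.

```bash
python3 - <<'E'
import cv2,numpy as np
s=cv2.imread("pics/s0.png");t=cv2.imread("pics/t0.png")
cv2.imwrite("pics/s0c.png",cv2.resize(s[110:300,160:430],None,fx=2.9,fy=2.9,interpolation=2))
cv2.imwrite("pics/t0c.png",cv2.resize(t[120:270,190:390],None,fx=4,fy=4,interpolation=2))
E
```

```text
(no output)
```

View pics/s0c.png

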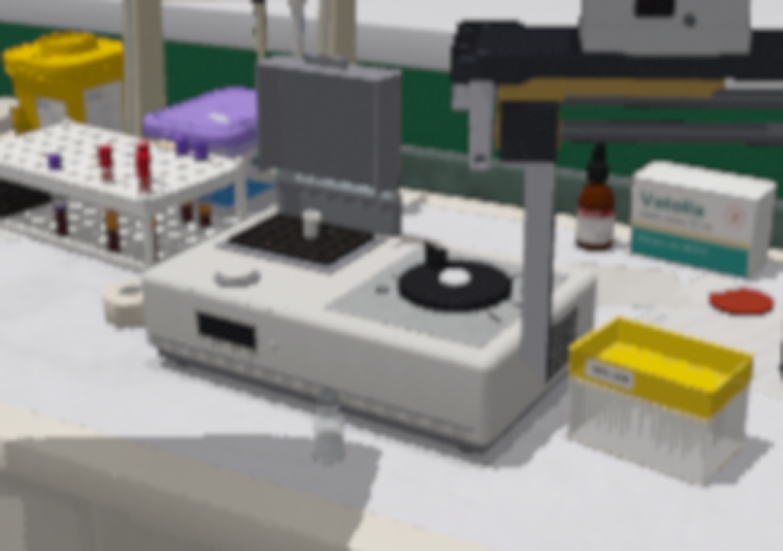

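View pics/t0c.png

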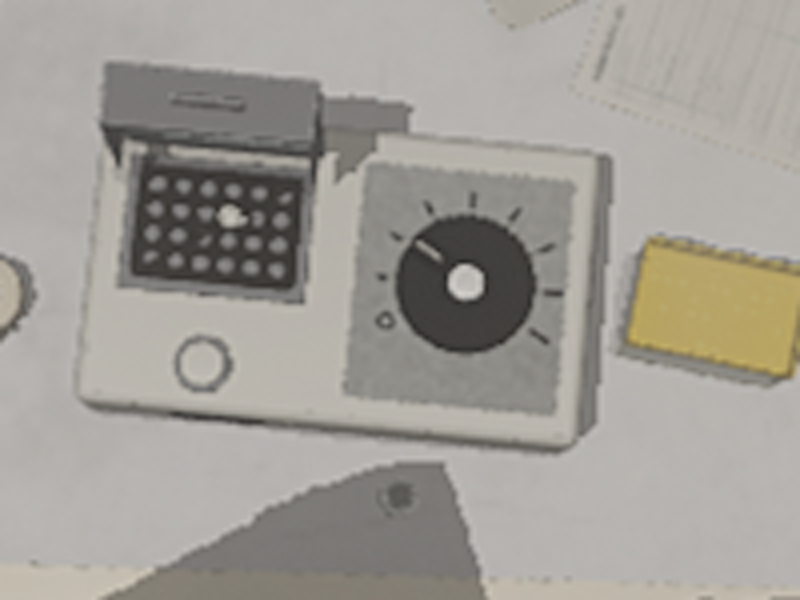

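```bash
python3 - <<'E'
from h import *
import pickle
np.set_printoptions(precision=1,suppress=True)
s=camera("scene");t=camera("top")
pickle.dump((s,t),open("c0.pkl","wb"))
out={}
for q in "hood dial shaker start_key tape_roll".split():
    for n,c in(("s",s),("t",t)):
        r=trace(q,c)
        if r: 
            m=r[0]["pixels"].astype(np.uint8); out[q,n]=m
            cs=max(cv2.findContours(m,0,2)[0],key=cv2.contourArea)
            print(q,n,round(r[0]["conf"],2),r[0]["location"],m.sum(),cv2.boundingRect(cs), cv2.minAreaRect(cs))
pickle.dump(out,open("m0.pkl","wb"))
# dial by dark threshold
for n,c,(x0,y0,x1,y1),z in(("t",t,(285,170,328,212),90),):
    g=cv2.cvtColor(c["image"],cv2.COLOR_RGB2GRAY)
    m=np.zeros_like(g);m[y0:y1,x0:x1]=(g[y0:y1,x0:x1]<110)
    cs=max(cv2.findContours(m,0,1)[0],key=cv2.contourArea); e=cv2.fitEllipse(cs)
    print(n,e,atz(c,e[0],z))
    print(g[176:200:1,288:314])
# key collar
g=cv2.cvtColor(t["image"],cv2.COLOR_RGB2GRAY)
print(g[200:222,230:252])
E
```

```text
hood s 0.9 [273.5, 149.1] 2051 (248, 128, 51, 49) ((273.0, 152.0), (48.0, 50.0), 90.0)
hood t 0.7 [241.0, 145.1] 899 (214, 136, 56, 23) ((241.5, 147.0), (22.0, 55.0), 90.0)
dial s 0.82 [313.9, 208.5] 652 (297, 192, 40, 26) ((316.4999694824219, 207.49998474121094), (37.32476043701172, 23.211917877197266), 21.801406860351562)
dial t 0.55 [306.6, 188.5] 993 (288, 173, 36, 35) ((305.5, 190.0), (34.0, 35.0), 90.0)
shaker s 0.7 [277.6, 208.6] 10980 (209, 128, 157, 138) ((291.98846435546875, 202.72671508789062), (145.1947021484375, 125.01702880859375), 28.113208770751953)
shaker t 0.98 [271.5, 186.6] 10215 (208, 135, 131, 98) ((273.9700012207031, 183.8227996826172), (126.80138397216797, 89.2657699584961), 5.31454610824585)
start_key t 0.44 [243.5, 215.5] 95 (235, 205, 11, 11) ((240.0, 210.0), (10.0, 10.0), 90.0)
tape_roll s 0.47 [204.2, 211.5] 217 (195, 206, 15, 17) ((202.0, 214.0), (16.0, 14.0), 90.0)
t ((305.96820068359375, 190.6623077392578), (33.961387634277344, 34.45578384399414), 108.36746215820312) [ 503.8 -274.1   90. ]
[[143 143 143 143 144 143 146 140 118  87  63  57  61  61  63  
[... 3900 characters left out ...]
8 189 192 179 138 119 121 164
  187 183 182 182]
 [182 183 184 187 163 125 126 151 169 172 181 177 155 137 122 132 158 180
  185 183 182 182]
 [182 183 183 185 180 150 121 123 133 137 147 141 121 120 132 161 183 186
  183 182 183 182]
 [182 183 183 184 186 179 170 147 114 115 118 116 106 110 154 183 186 183
  182 183 182 183]
 [184 185 184 184 184 186 188 179 168 169 170 170 166 166 179 186 183 182
  183 182 182 182]
 [180 181 181 182 183 184 185 187 188 189 189 189 188 187 185 184 183 183
  183 182 183 182]
 [174 174 175 176 176 177 178 179 179 180 181 181 181 182 183 184 183 184
  184 184 184 184]
 [151 154 156 162 166 169 171 172 174 175 174 174 174 175 176 176 177 178
  178 179 179 180]]
```

View pics/t0.png

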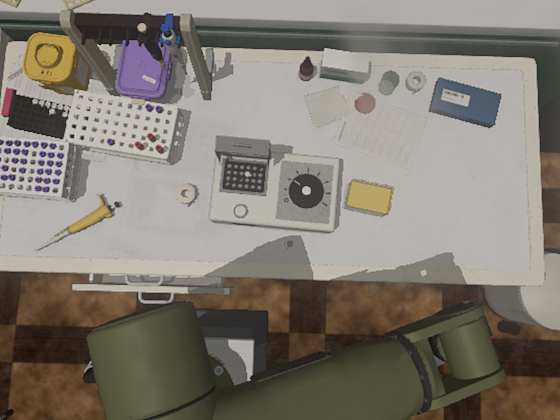

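```bash
python3 - <<'E'
from h import *
import pickle
np.set_printoptions(precision=1,suppress=True)
s,t=pickle.load(open("c0.pkl","rb"))
D=atz(t,(306.0,190.7),90); K=atz(t,(240.2,210.7),88)
print("dial",D,"key",K,"scene proj",proj(s,D),proj(s,K))
m=(atz(t,(297.2,182),108)); print("tab mid",m,np.degrees(np.arctan2(*(m-D)[[1,0]])))
a,b=atz(t,(294.7,180.2),108),atz(t,(299.5,184),108);print(np.degrees(np.arctan2(*(a-b)[[1,0]])))
# marks, deck plane z=80; crop->full /4+(190,120)
for p in[(387,320),(383,277),(397,237),(430,207),(473,200),(515,213),(546,247),(553,293),(539,337)]:
    q=atz(t,(p[0]/4+190-.4,p[1]/4+120-.4),80); d=q-D; print(q,np.degrees(np.arctan2(d[1],d[0])),np.hypot(d[0],d[1]))
# hood: top edges crop
for n,p,z in[("topRearL",(105,65),214),("topRearR",(320,80),214),("topFrL",(103,124),214),("topFrR",(318,142),214)]:
    print(n,atz(t,(p[0]/4+190-.4,p[1]/4+120-.4),z))
# deck corners
for p in[(85,405),(575,445)]: print(atz(t,(p[0]/4+190,p[1]/4+120),75))
st=read_state();print(st["clock"],st["eef_pos"],np.round(st["eef_rot"],3))
print(np.round(np.array(t["R"]),3))
E
```

```text
dial [ 503.7 -274.2   90. ] key [ 451.8 -121.2   88. ] scene proj [315.1 205.7] [240.1 202.5]
tab mid [ 520.7 -252.4  108. ] 52.14216147574554
52.9018727804148
[ 482.5 -228.6   80. ] 114.92137289332706 50.25854911274442
[ 508.3 -225.5   80. ] 84.67691116720054 48.912726756719806
[ 532.6 -233.1   80. ] 54.84521286308141 50.233653001275464
[ 551.4 -252.3   80. ] 24.639080310115972 52.50617336881275
[ 556.5 -277.9   80. ] -3.9942979717908824 52.91639655614573
[ 549.4 -303.2   80. ] -32.365522416492716 54.07482322662861
[ 529.4 -322.1   80. ] -61.803258325067475 54.281910900059515
[ 501.8 -326.7   80. ] -92.12779117908254 52.541763971254085
[ 475.2 -318.9   80. ] -122.59279442814389 53.0323555856024
topRearL [596.5 -72.8 214. ]
topRearR [ 591.9 -187.9  214. ]
topFrL [564.2 -73.3 214. ]
topFrR [ 558. -188.  214.]
[426.2 -52.9  75. ]
[ 411.3 -342.7   75. ]
1.9 [ 210.5 -508.1  205.4] [-3.1  0.   0.4]
[[ 0.  -1.   0. ]
 [-1.  -0.  -0.1]
 [ 0.1 -0.  -1. ]]
```

Call:
servo_tool --motion '[{"dx": 0.4,"dy": -0.15,"dz": -0.4,"fingers": 1},{"dx": 0.7,"dy": -0.25,"dz": -0.7,"fingers": 1},{"dx": 1,"dy": -0.36,"dz": -1,"fingers": 1},{"dx": 1,"dy": -0.36,"dz": -1,"fingers": 1}]' --newtons 20

```text
schema error: expected keys wx, wy, wz, dx, dy, dz, fingers
```

Call:
servo_tool --motion '[{"dx": 0.45,"dy": -0.16,"fingers": 1},{"dx": 0.9,"dy": -0.32,"fingers": 1},{"dx": 1,"dy": -0.36,"fingers": 1}]'

```text
schema error: expected keys wx, wy, wz, dx, dy, dz, fingers
```

All keys are needed in every row.

Call:
servo_tool --motion '[{"wx": 0,"wy": 0,"wz": 0,"dx": 0.4,"dy": -0.15,"dz": -0.4,"fingers": 1},{"wx": 0,"wy": 0,"wz": 0,"dx": 0.7,"dy": -0.25,"dz": -0.7,"fingers": 1},{"wx": 0,"wy": 0,"wz": 0,"dx": 1,"dy": -0.36,"dz": -1,"fingers": 1},{"wx": 0,"wy": 0,"wz": 0,"dx": 1,"dy": -0.36,"dz": -1,"fingers": 1}]' --newtons 20

```text
clock: 2.3
eef_pos: [291.8, -435.4, 310.1]
eef_rot: [3.135, -0.001, 0.396]
wrist_force: [0.5, 0.2, -0.2]
finger_gap: 65.4
finger_force: 0.0
```

Call:
servo_tool --motion '[{"wx": 0,"wy": 0,"wz": 0,"dx": 0.45,"dy": -0.16,"dz": 0,"fingers": 1},{"wx": 0,"wy": 0,"wz": 0,"dx": 0.9,"dy": -0.32,"dz": 0,"fingers": 1},{"wx": 0,"wy": 0,"wz": 0,"dx": 1,"dy": -0.36,"dz": 0,"fingers": 1}]'

```text
clock: 2.6
eef_pos: [369.7, -362.8, 304.8]
eef_rot: [-3.141, -0.0, 0.395]
wrist_force: [-0.2, -0.5, 0.3]
finger_gap: 41.4
finger_force: 0.0
```

Call:
servo_tool --motion '[{"wx": 0,"wy": 0,"wz": 0,"dx": 0.45,"dy": -0.16,"dz": 0,"fingers": 1},{"wx": 0,"wy": 0,"wz": 0,"dx": 0.9,"dy": -0.32,"dz": 0,"fingers": 1},{"wx": 0,"wy": 0,"wz": 0,"dx": 1,"dy": -0.36,"dz": 0,"fingers": 1}]'

```text
clock: 2.9
eef_pos: [448.2, -291.5, 304.6]
eef_rot: [-3.141, 0.0, 0.395]
wrist_force: [-0.3, 0.2, 0.3]
finger_gap: 17.0
finger_force: 0.0
```

Call:
servo_tool --motion '[{"wx": 0,"wy": 0,"wz": 0,"dx": 0.45,"dy": -0.16,"dz": 0,"fingers": 1},{"wx": 0,"wy": 0,"wz": 0,"dx": 0.9,"dy": -0.32,"dz": 0,"fingers": 1},{"wx": 0,"wy": 0,"wz": 0,"dx": 1,"dy": -0.36,"dz": 0,"fingers": 1}]'

```text
clock: 3.2
eef_pos: [526.6, -220.2, 304.4]
eef_rot: [-3.14, 0.001, 0.395]
wrist_force: [-0.9, -0.4, 0.2]
finger_gap: 0.9
finger_force: 0.0
```

Call:
servo_tool --motion '[{"wx": 0,"wy": 0,"wz": -0.07,"dx": 0.45,"dy": -0.16,"dz": 0,"fingers": 1},{"wx": 0,"wy": 0,"wz": -0.14,"dx": 0.9,"dy": -0.32,"dz": 0,"fingers": 1},{"wx": 0,"wy": 0,"wz": -0.21,"dx": 1,"dy": -0.36,"dz": 0,"fingers": 1},{"wx": 0,"wy": 0,"wz": -0.28,"dx": 1,"dy": -0.36,"dz": 0,"fingers": 1},{"wx": 0,"wy": 0,"wz": -0.35,"dx": 1,"dy": -0.36,"dz": 0,"fingers": 1},{"wx": 0,"wy": 0,"wz": -0.42,"dx": 1,"dy": -0.36,"dz": 0,"fingers": 1},{"wx": 0,"wy": 0,"wz": -0.49,"dx": 1,"dy": -0.36,"dz": 0,"fingers": 1},{"wx": 0,"wy": 0,"wz": -0.56,"dx": 1,"dy": -0.36,"dz": 0,"fingers": 1},{"wx": 0,"wy": 0,"wz": -0.56,"dx": 1,"dy": -0.36,"dz": 0,"fingers": 1}]'

```text
clock: 4.1
eef_pos: [603.1, -151.9, 305.0]
eef_rot: [-3.141, 0.0, 1.514]
wrist_force: [0.3, -0.9, 0.6]
finger_gap: 0.7
finger_force: 0.0
```

Call:
servo_tool --motion '[{"wx": 0,"wy": 0,"wz": 0,"dx": 0.2,"dy": 0.3,"dz": 0,"fingers": 1},{"wx": 0,"wy": 0,"wz": 0,"dx": 0.2,"dy": 0.3,"dz": 0.2,"fingers": 1},{"wx": 0,"wy": 0,"wz": 0,"dx": 0.2,"dy": 0.3,"dz": 0.2,"fingers": 1}]'

```text
clock: 4.4
eef_pos: [634.0, -132.6, 282.3]
eef_rot: [-3.137, -0.001, 1.509]
wrist_force: [0.6, 0.6, -1.5]
finger_gap: 0.8
finger_force: 0.0
```

Call:
servo_tool --motion '[{"wx": 0,"wy": 0,"wz": 0,"dx": 0,"dy": 0,"dz": 0.4,"fingers": 1},{"wx": 0,"wy": 0,"wz": 0,"dx": 0,"dy": 0,"dz": 0.8,"fingers": 1},{"wx": 0,"wy": 0,"wz": 0,"dx": 0,"dy": 0,"dz": 1,"fingers": 1},{"wx": 0,"wy": 0,"wz": 0,"dx": 0,"dy": 0,"dz": 1,"fingers": 1}]'

```text
clock: 4.8
eef_pos: [633.2, -132.8, 183.0]
eef_rot: [-3.137, -0.001, 1.509]
wrist_force: [-0.7, -0.7, 0.3]
finger_gap: 0.7
finger_force: 0.0
```

```bash
python3 - <<'E'
from h import *
s=camera("scene");t=camera("top")
a=cv2.resize(s["image"][90:270,200:400],None,fx=2,fy=2);b=cv2.resize(t["image"][90:270,190:390],None,fx=2,fy=2)
cv2.imwrite("pics/p1.png",np.hstack([a,b])[:,:,::-1]); print(read_state()["eef_pos"],read_state()["clock"])
E
```

```text
[ 634.78620591 -132.93373641  187.06504348] 4.9
```

View pics/p1.png

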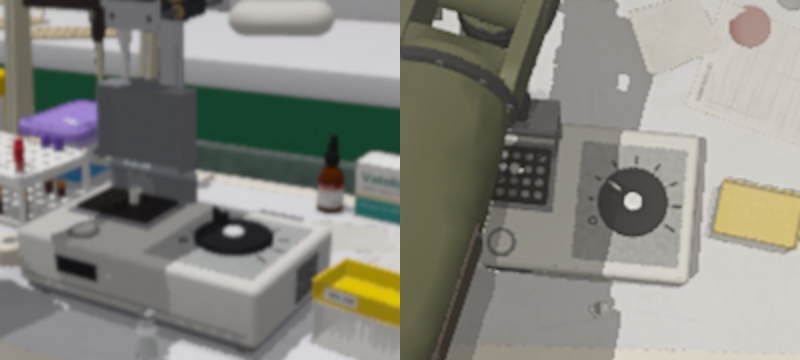

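Call:
servo_tool --motion '[{"wx": 0,"wy": 0,"wz": 0,"dx": 0,"dy": -0.12,"dz": -0.03,"fingers": 1},{"wx": 0,"wy": 0,"wz": 0,"dx": 0,"dy": -0.22,"dz": -0.03,"fingers": 1},{"wx": 0,"wy": 0,"wz": 0,"dx": 0,"dy": -0.3,"dz": -0.03,"fingers": 1},{"wx": 0,"wy": 0,"wz": 0,"dx": 0,"dy": -0.38,"dz": -0.03,"fingers": 1},{"wx": 0,"wy": 0,"wz": 0,"dx": 0,"dy": -0.46,"dz": -0.02,"fingers": 1},{"wx": 0,"wy": 0,"wz": 0,"dx": 0,"dy": -0.54,"dz": 0,"fingers": 1},{"wx": 0,"wy": 0,"wz": 0,"dx": 0,"dy": -0.62,"dz": 0.02,"fingers": 1},{"wx": 0,"wy": 0,"wz": 0,"dx": 0,"dy": -0.7,"dz": 0.05,"fingers": 1},{"wx": 0,"wy": 0,"wz": 0,"dx": 0,"dy": -0.77,"dz": 0.1,"fingers": 1},{"wx": 0,"wy": 0,"wz": 0,"dx": 0,"dy": -0.84,"dz": 0.15,"fingers": 1}]'

```text
clock: 5.9
eef_pos: [550.1, -127.3, 169.9]
eef_rot: [-3.141, -0.0, 1.513]
wrist_force: [0.4, -0.2, 2.1]
finger_gap: 0.6
finger_force: 0.6
```

Call:
servo_tool --motion '[{"wx": 0,"wy": 0,"wz": 0,"dx": 0,"dy": -0.07,"dz": 0.07,"fingers": 1},{"wx": 0,"wy": 0,"wz": 0,"dx": 0,"dy": -0.13,"dz": 0.14,"fingers": 1},{"wx": 0,"wy": 0,"wz": 0,"dx": 0,"dy": -0.18,"dz": 0.22,"fingers": 1},{"wx": 0,"wy": 0,"wz": 0,"dx": 0,"dy": -0.22,"dz": 0.3,"fingers": 1},{"wx": 0,"wy": 0,"wz": 0,"dx": 0,"dy": -0.25,"dz": 0.38,"fingers": 1},{"wx": 0,"wy": 0,"wz": 0,"dx": 0,"dy": -0.27,"dz": 0.44,"fingers": 1},{"wx": 0,"wy": 0,"wz": 0,"dx": 0,"dy": -0.27,"dz": 0.48,"fingers": 1},{"wx": 0,"wy": 0,"wz": 0,"dx": 0,"dy": -0.27,"dz": 0.5,"fingers": 1},{"wx": 0,"wy": 0,"wz": 0,"dx": 0,"dy": -0.27,"dz": 0.51,"fingers": 1}]'

```text
clock: 6.8
eef_pos: [523.7, -125.8, 120.9]
eef_rot: [-3.141, 0.0, 1.513]
wrist_force: [-14.6, 3.3, 27.0]
finger_gap: 0.6
finger_force: 13.8
```

Call:
servo_tool --motion '[{"wx": 0,"wy": 0,"wz": 0,"dx": 0,"dy": 0,"dz": -0.2,"fingers": 1},{"wx": 0,"wy": 0,"wz": 0,"dx": 0,"dy": 0,"dz": -0.45,"fingers": 1},{"wx": 0,"wy": 0,"wz": 0,"dx": -0.3,"dy": -0.1,"dz": -0.45,"fingers": 1},{"wx": 0,"wy": 0,"wz": 0,"dx": -0.6,"dy": -0.1,"dz": -0.45,"fingers": 1}]'

```text
clock: 7.2
eef_pos: [510.2, -185.5, 165.3]
eef_rot: [3.14, 0.001, 1.514]
wrist_force: [0.9, -0.0, -0.3]
finger_gap: 0.5
finger_force: 0.0
```

Call:
servo_tool --motion '[{"wx": 0,"wy": 0,"wz": -0.07,"dx": -0.2,"dy": 0,"dz": 0,"fingers": 1},{"wx": 0,"wy": 0,"wz": -0.14,"dx": -0.4,"dy": 0,"dz": 0,"fingers": 1},{"wx": 0,"wy": 0,"wz": -0.21,"dx": -0.6,"dy": -0.1,"dz": 0,"fingers": 1},{"wx": 0,"wy": 0,"wz": -0.28,"dx": -0.6,"dy": -0.1,"dz": 0,"fingers": 1},{"wx": 0,"wy": 0,"wz": -0.35,"dx": -0.6,"dy": -0.1,"dz": 0,"fingers": 1},{"wx": 0,"wy": 0,"wz": -0.42,"dx": -0.6,"dy": -0.1,"dz": 0,"fingers": 1},{"wx": 0,"wy": 0,"wz": -0.49,"dx": -0.6,"dy": -0.1,"dz": 0,"fingers": 1},{"wx": 0,"wy": 0,"wz": -0.56,"dx": -0.6,"dy": -0.1,"dz": 0,"fingers": 1},{"wx": 0,"wy": 0,"wz": -0.63,"dx": -0.6,"dy": -0.1,"dz": 0,"fingers": 1},{"wx": 0,"wy": 0,"wz": -0.7,"dx": -0.6,"dy": -0.1,"dz": 0,"fingers": 1}]'

```text
clock: 8.2
eef_pos: [497.1, -244.4, 164.3]
eef_rot: [-3.142, -0.0, 2.919]
wrist_force: [0.4, 0.0, 0.7]
finger_gap: 0.3
finger_force: 0.0
```

```bash
python3 - <<'E'
from h import *
s=camera("scene");t=camera("top")
a=cv2.resize(s["image"][90:270,200:400],None,fx=2,fy=2);b=cv2.resize(t["image"][90:270,190:390],None,fx=2,fy=2)
cv2.imwrite("pics/p2.png",np.hstack([a,b])[:,:,::-1]); r=read_state();print(r["eef_pos"],r["eef_rot"],r["clock"],r["joints"])
E
```

```text
[ 497.03090729 -244.44488494  164.33252549] [ 3.14156123e+00 -2.39517307e-05  2.91512319e+00] 8.3 [-5.23212042e-01  3.44794008e-01  1.56030747e+00  2.43959866e-05
  1.23652327e+00 -1.86754691e+00]
```

View pics/p2.png

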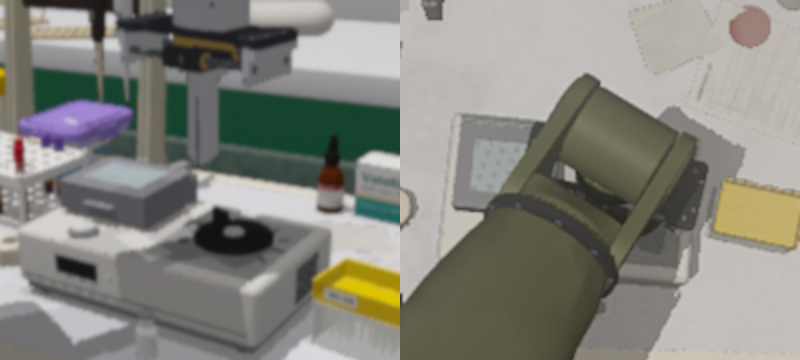

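Call:
servo_tool --motion '[{"wx": 0,"wy": 0,"wz": 0,"dx": 0,"dy": 0,"dz": 0.3,"fingers": 1},{"wx": 0,"wy": 0,"wz": 0,"dx": 0,"dy": 0,"dz": 0.5,"fingers": 1},{"wx": 0,"wy": 0,"wz": 0,"dx": 0,"dy": 0,"dz": 0.6,"fingers": 1},{"wx": 0,"wy": 0,"wz": 0,"dx": 0,"dy": 0,"dz": 0.67,"fingers": 1},{"wx": 0,"wy": 0,"wz": 0,"dx": 0,"dy": 0,"dz": 0.67,"fingers": 1}]'

```text
clock: 8.8
eef_pos: [496.9, -244.4, 97.2]
eef_rot: [3.141, -0.0, 2.911]
wrist_force: [0.5, 0.2, -0.2]
finger_gap: 0.2
finger_force: 0.0
```

```bash
cat >> h.py <<'E'
def sweep(phis,D=(505,-275),r=29,o=13,pose=None):
    """rows turning the closed fingertips about the dial axis, tool yaw = phi+90"""
    st=read_state(); p=pose[:2] if pose else st["eef_pos"][:2]; yaw=pose[2] if pose else st["eef_rot"][2]
    for f in phis:
        a=np.radians(f); t=np.array(D)+r*np.array([np.cos(a),np.sin(a)])+o*np.array([-np.sin(a),np.cos(a)])-p
        c,s=np.cos(yaw),np.sin(yaw); w=-((a+np.pi/2-yaw+np.pi)%(2*np.pi)-np.pi)/2
        print(f,"wz %.3f dx %.3f dy %.3f"%(w,(c*t[0]+s*t[1])/100,(s*t[0]-c*t[1])/100))
    print(st["clock"],st["eef_pos"],st["eef_rot"],st["wrist_force"])
E
python3 -c "
from h import *
sweep([73,69,65,61,57,53,49,45,41,37])"
```

```text
73 wz 0.033 dx -0.038 dy 0.019
69 wz 0.068 dx -0.059 dy 0.026
65 wz 0.103 dx -0.081 dy 0.031
61 wz 0.138 dx -0.103 dy 0.035
57 wz 0.173 dx -0.125 dy 0.038
53 wz 0.208 dx -0.147 dy 0.039
49 wz 0.243 dx -0.169 dy 0.038
45 wz 0.278 dx -0.191 dy 0.036
41 wz 0.312 dx -0.213 dy 0.032
37 wz 0.347 dx -0.235 dy 0.027
8.8 [ 496.89005946 -244.41260335   97.17583117] [ 3.14144878e+00 -4.95845055e-04  2.91134512e+00] [ 0.53745641  0.19179089 -0.19054751]
```

Call:
servo_tool --motion '[{"wx": 0,"wy": 0,"wz": 0.033,"dx": -0.038,"dy": 0.019,"dz": 0,"fingers": 1},{"wx": 0,"wy": 0,"wz": 0.068,"dx": -0.059,"dy": 0.026,"dz": 0,"fingers": 1},{"wx": 0,"wy": 0,"wz": 0.103,"dx": -0.081,"dy": 0.031,"dz": 0,"fingers": 1},{"wx": 0,"wy": 0,"wz": 0.138,"dx": -0.103,"dy": 0.035,"dz": 0,"fingers": 1},{"wx": 0,"wy": 0,"wz": 0.173,"dx": -0.125,"dy": 0.038,"dz": 0,"fingers": 1},{"wx": 0,"wy": 0,"wz": 0.208,"dx": -0.147,"dy": 0.039,"dz": 0,"fingers": 1},{"wx": 0,"wy": 0,"wz": 0.226,"dx": -0.158,"dy": 0.038,"dz": 0,"fingers": 1}]'

```text
clock: 9.5
eef_pos: [513.4, -244.3, 98.6]
eef_rot: [3.141, 0.0, 2.457]
wrist_force: [-3.9, 3.9, 2.4]
finger_gap: 0.4
finger_force: 1.9
```

```bash
python3 -c "
from h import *
sweep([48,45,42,40,38,36])
s=camera('scene');save(s,'p3',(270,160,370,235),6)
print(read_state()['wrist_force'])"
```

```text
48 wz 0.024 dx -0.013 dy 0.005
45 wz 0.050 dx -0.029 dy 0.011
42 wz 0.077 dx -0.045 dy 0.015
40 wz 0.094 dx -0.056 dy 0.018
38 wz 0.112 dx -0.067 dy 0.020
36 wz 0.129 dx -0.078 dy 0.022
9.5 [ 513.39343834 -244.27488718   98.57318678] [3.14137303e+00 4.23239234e-04 2.45705416e+00] [-3.87631497  3.85851463  2.40439374]
[-2.70948037  2.16149092  1.56738129]
```

View pics/p3.png

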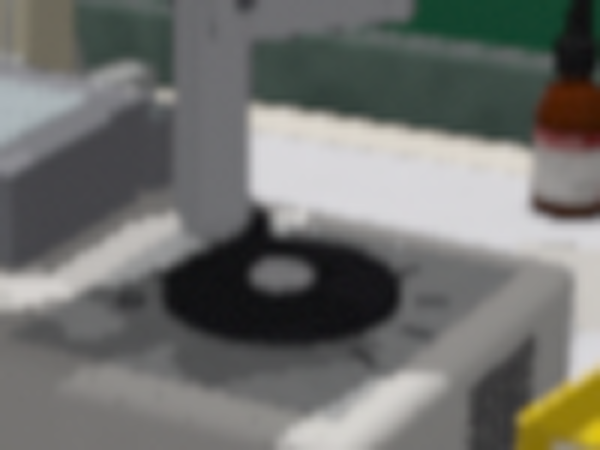

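Call:
servo_tool --motion '[{"wx": 0,"wy": 0,"wz": 0.024,"dx": -0.013,"dy": 0.005,"dz": 0,"fingers": 1},{"wx": 0,"wy": 0,"wz": 0.05,"dx": -0.029,"dy": 0.011,"dz": 0,"fingers": 1},{"wx": 0,"wy": 0,"wz": 0.077,"dx": -0.045,"dy": 0.015,"dz": 0,"fingers": 1}]'

```text
clock: 9.85
eef_pos: [518.0, -246.0, 98.4]
eef_rot: [3.141, 0.001, 2.305]
wrist_force: [-0.1, 0.5, 0.9]
finger_gap: 0.7
finger_force: 0.2
```

```bash
python3 -c "
from h import *
sweep([38,34,30,26,22,19,16,14,12,10])
s=camera('scene');save(s,'p4',(270,160,370,235),6)"
```

```text
38 wz 0.035 dx -0.019 dy 0.007
34 wz 0.070 dx -0.040 dy 0.014
30 wz 0.105 dx -0.061 dy 0.020
26 wz 0.140 dx -0.083 dy 0.024
22 wz 0.175 dx -0.105 dy 0.026
19 wz 0.201 dx -0.122 dy 0.027
16 wz 0.227 dx -0.138 dy 0.027
14 wz 0.245 dx -0.150 dy 0.026
12 wz 0.262 dx -0.161 dy 0.025
10 wz 0.280 dx -0.172 dy 0.024
9.85 [ 518.04386282 -246.01096153   98.39695377] [3.14100348e+00 1.09579515e-03 2.30485718e+00] [-0.06368049  0.45223572  0.89439864]
```

View pics/p4.png

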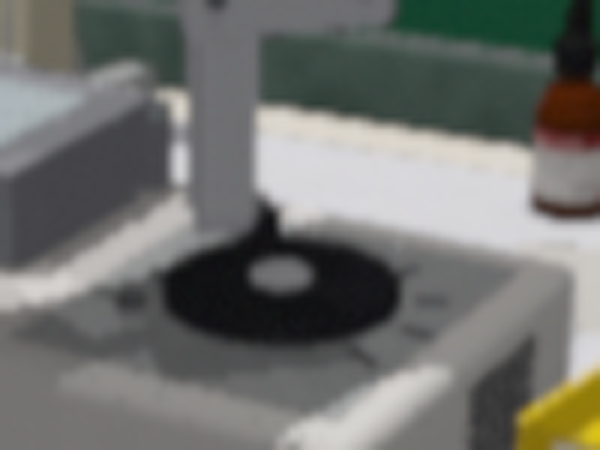

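```bash
python3 -c "
from h import *
s=camera('scene')
for f in (56.4,41.4,26.4,-3.6,-33.6):
    a=np.radians(f)
    print(f,[((proj(s,[505+r*np.cos(a),-275+r*np.sin(a),z])-[270,160])*6).round() for r,z in((15,108),(39,108),(39,90))])
print(((proj(s,[505,-275,92])-[270,160])*6).round())
r=read_state();print(r['eef_pos'],r['wrist_force'])
"
```

```text
56.4 [array([252., 211.]), array([218., 190.]), array([218., 236.])]
41.4 [array([263., 210.]), array([244., 186.]), array([244., 232.])]
26.4 [array([274., 209.]), array([273., 184.]), array([272., 231.])]
-3.6 [array([296., 211.]), array([328., 190.]), array([327., 236.])]
-33.6 [array([312., 217.]), array([370., 204.]), array([369., 252.])]
[274. 268.]
[ 518.08697239 -246.21550732   98.29426395] [0.10769475 0.03192282 0.76029113]
```

Call:
servo_tool --motion '[{"wx": 0,"wy": 0,"wz": 0.018,"dx": -0.01,"dy": 0.004,"dz": 0,"fingers": 1},{"wx": 0,"wy": 0,"wz": 0.035,"dx": -0.019,"dy": 0.007,"dz": 0,"fingers": 1},{"wx": 0,"wy": 0,"wz": 0.045,"dx": -0.026,"dy": 0.009,"dz": 0,"fingers": 1}]'

```text
clock: 10.25
eef_pos: [520.2, -247.4, 98.0]
eef_rot: [3.141, 0.001, 2.217]
wrist_force: [0.5, -0.2, 0.2]
finger_gap: 0.2
finger_force: 0.0
```

```bash
python3 -c "
from h import *
sweep([33,29,26,22,19,16,14,12,10,8])
s=camera('scene');save(s,'p5',(270,160,370,235),6)"
```

```text
33 wz 0.035 dx -0.019 dy 0.011
29 wz 0.070 dx -0.040 dy 0.018
26 wz 0.096 dx -0.056 dy 0.022
22 wz 0.131 dx -0.078 dy 0.026
19 wz 0.157 dx -0.094 dy 0.028
16 wz 0.184 dx -0.111 dy 0.030
14 wz 0.201 dx -0.122 dy 0.030
12 wz 0.218 dx -0.133 dy 0.030
10 wz 0.236 dx -0.144 dy 0.030
8 wz 0.253 dx -0.155 dy 0.029
10.25 [ 520.24718393 -247.4465689    97.98427823] [3.14122211e+00 8.67411045e-04 2.21707586e+00] [ 0.4865726  -0.15716608  0.22657291]
```

View pics/p5.png

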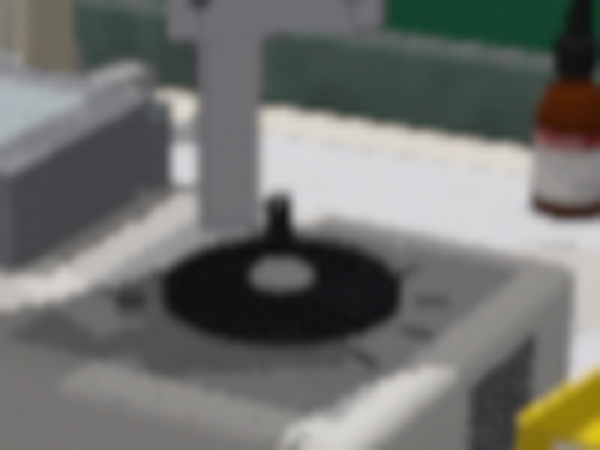

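Call:
servo_tool --motion '[{"wx": 0,"wy": 0,"wz": 0.035,"dx": -0.019,"dy": 0.011,"dz": 0,"fingers": 1},{"wx": 0,"wy": 0,"wz": 0.07,"dx": -0.04,"dy": 0.018,"dz": 0,"fingers": 1},{"wx": 0,"wy": 0,"wz": 0.096,"dx": -0.056,"dy": 0.022,"dz": 0,"fingers": 1},{"wx": 0,"wy": 0,"wz": 0.131,"dx": -0.078,"dy": 0.026,"dz": 0,"fingers": 1},{"wx": 0,"wy": 0,"wz": 0.157,"dx": -0.094,"dy": 0.028,"dz": 0,"fingers": 1},{"wx": 0,"wy": 0,"wz": 0.184,"dx": -0.111,"dy": 0.03,"dz": 0,"fingers": 1},{"wx": 0,"wy": 0,"wz": 0.201,"dx": -0.122,"dy": 0.03,"dz": 0,"fingers": 1},{"wx": 0,"wy": 0,"wz": 0.218,"dx": -0.133,"dy": 0.03,"dz": 0,"fingers": 1},{"wx": 0,"wy": 0,"wz": 0.236,"dx": -0.144,"dy": 0.03,"dz": 0,"fingers": 1},{"wx": 0,"wy": 0,"wz": 0.253,"dx": -0.155,"dy": 0.029,"dz": 0,"fingers": 1}]'

```text
clock: 11.3
eef_pos: [531.8, -258.0, 97.7]
eef_rot: [3.141, 0.0, 1.711]
wrist_force: [0.6, -0.3, 0.0]
finger_gap: 0.7
finger_force: 0.0
```

```bash
cat >> h.py <<'E'
def tab(s):
    g=cv2.cvtColor(s["image"],cv2.COLOR_RGB2GRAY)
    print("dark cols rows 192-200:",[ (r,list(np.where(g[r,300:342]<65)[0]+300)) for r in range(191,202,2)])
    for f in (26.4,11.4,-3.6,-18.6,-33.6):
        a=np.radians(f); print(f,[(proj(s,[505+r*np.cos(a),-275+r*np.sin(a),106])+[1.2,.7]).round(1) for r in(15,27,39)])
E
python3 -c "
from h import *
sweep([5,1,-3,-7,-10,-13,-16,-18,-20,-22])
tab(camera('scene'))"
```

```text
5 wz 0.026 dx -0.017 dy 0.008
1 wz 0.061 dx -0.037 dy 0.015
-3 wz 0.096 dx -0.059 dy 0.021
-7 wz 0.131 dx -0.081 dy 0.025
-10 wz 0.157 dx -0.097 dy 0.027
-13 wz 0.184 dx -0.114 dy 0.029
-16 wz 0.210 dx -0.130 dy 0.029
-18 wz 0.227 dx -0.141 dy 0.029
-20 wz 0.245 dx -0.153 dy 0.028
-22 wz 0.262 dx -0.164 dy 0.027
11.3 [ 531.75148093 -257.99589486   97.6823179 ] [3.14131993e+00 2.34761635e-04 1.71091237e+00] [ 0.59665614 -0.29765842  0.02599013]
dark cols rows 192-200: [(191, []), (193, []), (195, [np.int64(322), np.int64(323), np.int64(324), np.int64(325)]), (197, [np.int64(319), np.int64(320), np.int64(321), np.int64(322), np.int64(323), np.int64(324), np.int64(325), np.int64(326)]), (199, [np.int64(318), np.int64(319), np.int64(320), np.int64(321), np.int64(322), np.int64(323), np.int64(324), np.int64(325), np.int64(326)]), (201, [np.int64(305), np.int64(306), np.int64(307), np.int64(308), np.int64(309), np.int64(310), np.int64(311), np.int64(312), np.int64(313), np.int64(314), np.int64(315), np.int64(316), np.int64(317), np.int64(318), np.int64(319), np.int64(320), np.int64(321), np.int64(322), np.int64(323), np.int64(324), np.int64(325), np.int64(326), np.int64(327), np.int64(328), np.int64(329)])]
26.4 [array([316.8, 196.4]), array([316.7, 194.3]), array([316.6, 192.3])]
11.4 [array([318.7, 196.5]), array([320. , 194.5]), array([321.3, 192.5])]
-3.6 [array([320.4, 196.8]), array([323.2, 195. ]), array([325.8, 193.2])]
-18.6 [array([322. , 197.2]), array([325.9, 195.7]), array([329.8, 194.2])]
-33.6 [array([323.2, 197.8]), array([328.1, 196.7]), array([332.9, 195.6])]
```

Call:
servo_tool --motion '[{"wx": 0,"wy": 0,"wz": 0.026,"dx": -0.017,"dy": 0.008,"dz": 0,"fingers": 1},{"wx": 0,"wy": 0,"wz": 0.061,"dx": -0.037,"dy": 0.015,"dz": 0,"fingers": 1},{"wx": 0,"wy": 0,"wz": 0.096,"dx": -0.059,"dy": 0.021,"dz": 0,"fingers": 1},{"wx": 0,"wy": 0,"wz": 0.131,"dx": -0.081,"dy": 0.025,"dz": 0,"fingers": 1},{"wx": 0,"wy": 0,"wz": 0.157,"dx": -0.097,"dy": 0.027,"dz": 0,"fingers": 1},{"wx": 0,"wy": 0,"wz": 0.184,"dx": -0.114,"dy": 0.029,"dz": 0,"fingers": 1},{"wx": 0,"wy": 0,"wz": 0.21,"dx": -0.13,"dy": 0.029,"dz": 0,"fingers": 1},{"wx": 0,"wy": 0,"wz": 0.227,"dx": -0.141,"dy": 0.029,"dz": 0,"fingers": 1},{"wx": 0,"wy": 0,"wz": 0.245,"dx": -0.153,"dy": 0.028,"dz": 0,"fingers": 1},{"wx": 0,"wy": 0,"wz": 0.262,"dx": -0.164,"dy": 0.027,"dz": 0,"fingers": 1}]'

```text
clock: 12.35
eef_pos: [536.7, -273.9, 97.6]
eef_rot: [3.141, 0.0, 1.187]
wrist_force: [0.3, -0.1, -1.4]
finger_gap: -0.3
finger_force: 0.0
```

```bash
python3 -c "
from h import *
sweep([-24,-26,-10])
s=camera('scene');tab(s);save(s,'p6',(270,160,370,235),6)" | sed 's/np.int64//g'
```

```text
-24 wz 0.018 dx -0.009 dy 0.005
-26 wz 0.035 dx -0.020 dy 0.009
-10 wz -0.104 dx 0.058 dy -0.033
12.35 [ 536.65849503 -273.86129883   97.60953621] [3.14131128e+00 9.02065098e-05 1.18733084e+00] [ 0.32911514 -0.06800619 -1.38081727]
dark cols rows 192-200: [(191, []), (193, []), (195, []), (197, [(323), (324), (325), (326), (327), (328), (329), (330), (331)]), (199, [(323), (324), (325), (326), (327), (328), (329), (330), (331), (332)]), (201, [(305), (306), (307), (308), (309), (310), (311), (312), (313), (314), (315), (316), (317), (318), (319), (320), (321), (322), (323), (324), (325), (326), (327), (328), (329), (330), (331), (332)])]
26.4 [array([316.8, 196.4]), array([316.7, 194.3]), array([316.6, 192.3])]
11.4 [array([318.7, 196.5]), array([320. , 194.5]), array([321.3, 192.5])]
-3.6 [array([320.4, 196.8]), array([323.2, 195. ]), array([325.8, 193.2])]
-18.6 [array([322. , 197.2]), array([325.9, 195.7]), array([329.8, 194.2])]
-33.6 [array([323.2, 197.8]), array([328.1, 196.7]), array([332.9, 195.6])]
```

View pics/p6.png

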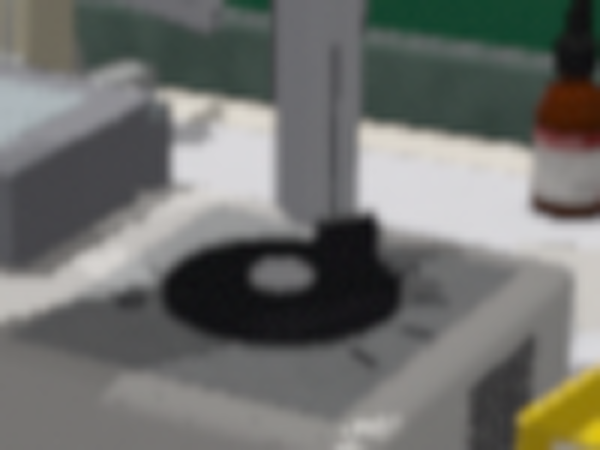

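Call:
servo_tool --motion '[{"wx": 0,"wy": 0,"wz": -0.04,"dx": 0.025,"dy": -0.012,"dz": 0,"fingers": 1},{"wx": 0,"wy": 0,"wz": -0.1,"dx": 0.058,"dy": -0.03,"dz": 0,"fingers": 1},{"wx": 0,"wy": 0,"wz": -0.1,"dx": 0.058,"dy": -0.03,"dz": -0.25,"fingers": 1},{"wx": 0,"wy": 0,"wz": -0.1,"dx": 0.058,"dy": -0.03,"dz": -0.6,"fingers": 1},{"wx": 0,"wy": 0,"wz": -0.16,"dx": 0.058,"dy": -0.03,"dz": -0.7,"fingers": 1},{"wx": 0,"wy": 0,"wz": -0.16,"dx": 0.058,"dy": -0.03,"dz": -0.7,"fingers": 1}]'

```text
clock: 13.0
eef_pos: [536.6, -267.6, 169.4]
eef_rot: [3.139, 0.002, 1.511]
wrist_force: [-0.8, -0.1, -0.6]
finger_gap: 0.2
finger_force: 0.0
```

```bash
cat >> h.py <<'E'
def goto(x,y):
    st=read_state(); p=st["eef_pos"]; yaw=st["eef_rot"][2]; d=np.array([x,y])-p[:2]; c,s=np.cos(yaw),np.sin(yaw)
    print("dx %.3f dy %.3f"%((c*d[0]+s*d[1])/100,(s*d[0]-c*d[1])/100), p,yaw,st["clock"],st["wrist_force"])
E
python3 -c "
from h import *
goto(452.5,-121.5)"
```

```text
dx 1.408 dy -0.927 [ 536.62101528 -267.59401384  169.40063403] 1.5107811523172456 13.0 [-0.81117781 -0.07699908 -0.62317822]
```

Call:
servo_tool --motion '[{"wx": 0,"wy": 0,"wz": 0,"dx": 0.35,"dy": -0.25,"dz": 0,"fingers": 1},{"wx": 0,"wy": 0,"wz": 0,"dx": 0.7,"dy": -0.5,"dz": 0,"fingers": 1},{"wx": 0,"wy": 0,"wz": 0,"dx": 1,"dy": -0.75,"dz": 0,"fingers": 1},{"wx": 0,"wy": 0,"wz": 0,"dx": 1,"dy": -0.9,"dz": 0,"fingers": 1}]'

```text
clock: 13.4
eef_pos: [450.9, -158.9, 166.4]
eef_rot: [-3.14, -0.001, 1.507]
wrist_force: [1.1, -0.1, 0.6]
finger_gap: 0.2
finger_force: 0.0
```

Call:
servo_tool --motion '[{"wx": 0,"wy": 0,"wz": 0,"dx": 0.25,"dy": -0.03,"dz": 0,"fingers": 1},{"wx": 0,"wy": 0,"wz": 0,"dx": 0.41,"dy": -0.03,"dz": 0,"fingers": 1},{"wx": 0,"wy": 0,"wz": 0,"dx": 0.41,"dy": -0.03,"dz": 0.3,"fingers": 1},{"wx": 0,"wy": 0,"wz": 0,"dx": 0.41,"dy": -0.03,"dz": 0.4,"fingers": 1},{"wx": 0,"wy": 0,"wz": 0,"dx": 0.41,"dy": -0.03,"dz": 0.4,"fingers": 1}]'

```text
clock: 13.9
eef_pos: [451.2, -120.4, 125.8]
eef_rot: [-3.138, -0.001, 1.506]
wrist_force: [0.1, -0.3, -0.5]
finger_gap: 0.5
finger_force: 0.0
```

```bash
python3 -c "
from h import *
goto(452.5,-121.5)
s=camera('scene');tab(s);save(s,'p7',(205,120,365,240),5)" | sed 's/np.int64//g' | head -2
```

```text
dx -0.010 dy 0.013 [ 451.23255118 -120.40182609  125.77232674] 1.50562871792753 13.9 [ 0.07127753 -0.28360086 -0.47938782]
dark cols rows 192-200: [(191, []), (193, []), (195, []), (197, [(327), (328), (329), (330), (331)]), (199, [(323), (324), (325), (326), (327), (328), (329), (330), (331)]), (201, [(303), (304), (305), (306), (307), (308), (309), (310), (311), (312), (313), (314), (315), (316), (317), (318), (319), (320), (321), (322), (323), (324), (325), (326), (327), (328), (329), (330), (331)])]
```

View pics/p7.png

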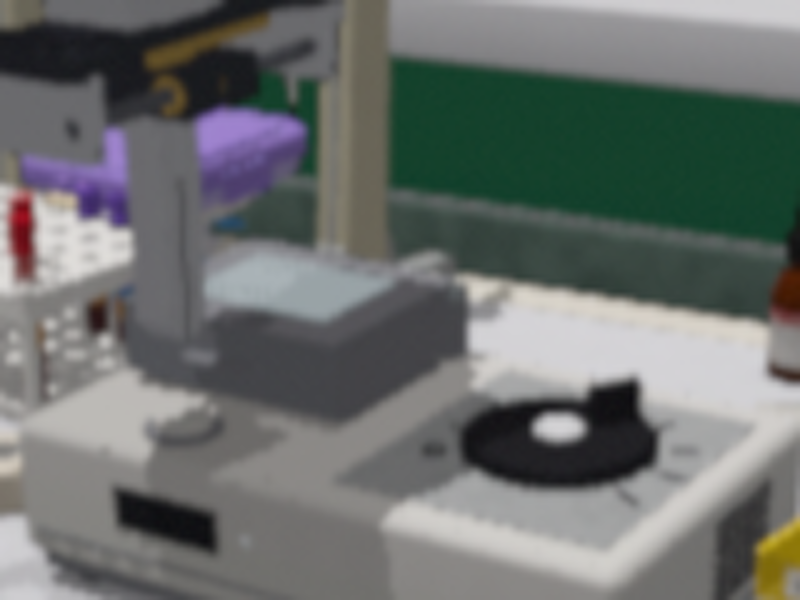

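Call:
servo_tool --motion '[{"wx": 0,"wy": 0,"wz": 0,"dx": -0.01,"dy": 0.013,"dz": 0.2,"fingers": 1},{"wx": 0,"wy": 0,"wz": 0,"dx": -0.01,"dy": 0.013,"dz": 0.32,"fingers": 1},{"wx": 0,"wy": 0,"wz": 0,"dx": -0.01,"dy": 0.013,"dz": 0.36,"fingers": 1},{"wx": 0,"wy": 0,"wz": 0,"dx": -0.01,"dy": 0.013,"dz": 0.39,"fingers": 1},{"wx": 0,"wy": 0,"wz": 0,"dx": -0.01,"dy": 0.013,"dz": 0.41,"fingers": 1},{"wx": 0,"wy": 0,"wz": 0,"dx": -0.01,"dy": 0.013,"dz": 0.42,"fingers": 1},{"wx": 0,"wy": 0,"wz": 0,"dx": -0.01,"dy": 0.013,"dz": 0.43,"fingers": 1},{"wx": 0,"wy": 0,"wz": 0,"dx": -0.01,"dy": 0.013,"dz": 0.43,"fingers": 1}]'

```text
clock: 14.75
eef_pos: [453.6, -121.8, 84.7]
eef_rot: [3.141, 0.0, 1.507]
wrist_force: [-0.5, -0.7, 3.8]
finger_gap: 0.2
finger_force: 1.5
```

Call:
servo_tool --motion '[{"wx": 0,"wy": 0,"wz": 0,"dx": 0,"dy": 0,"dz": 0.01,"fingers": 1},{"wx": 0,"wy": 0,"wz": 0,"dx": 0,"dy": 0,"dz": 0.02,"fingers": 1},{"wx": 0,"wy": 0,"wz": 0,"dx": 0,"dy": 0,"dz": 0.025,"fingers": 1},{"wx": 0,"wy": 0,"wz": 0,"dx": 0,"dy": 0,"dz": 0.025,"fingers": 1}]'

```text
clock: 15.15
eef_pos: [453.7, -121.8, 82.9]
eef_rot: [3.141, 0.0, 1.507]
wrist_force: [-6.0, -0.1, 15.6]
finger_gap: 0.5
finger_force: 7.7
```

Call:
servo_tool --motion '[{"wx": 0,"wy": 0,"wz": 0,"dx": 0,"dy": 0,"dz": 0.005,"fingers": 1},{"wx": 0,"wy": 0,"wz": 0,"dx": 0,"dy": 0,"dz": 0.005,"fingers": 1},{"wx": 0,"wy": 0,"wz": 0,"dx": 0,"dy": 0,"dz": -0.1,"fingers": 1},{"wx": 0,"wy": 0,"wz": 0,"dx": 0,"dy": 0,"dz": -0.4,"fingers": 1},{"wx": 0,"wy": 0,"wz": 0,"dx": 0,"dy": 0,"dz": -0.8,"fingers": 1},{"wx": 0,"wy": 0,"wz": 0,"dx": -0.4,"dy": -0.2,"dz": -1,"fingers": 1},{"wx": 0,"wy": 0,"wz": 0,"dx": -0.8,"dy": -0.4,"dz": -1,"fingers": 1},{"wx": 0,"wy": 0,"wz": 0,"dx": -1,"dy": -0.6,"dz": -1,"fingers": 1},{"wx": 0,"wy": 0,"wz": 0,"dx": -1,"dy": -0.6,"dz": -1,"fingers": 1}]'

```text
clock: 16.05
eef_pos: [385.6, -219.2, 182.0]
eef_rot: [-3.142, 0.0, 1.504]
wrist_force: [0.2, 0.0, 0.6]
finger_gap: 0.3
finger_force: 0.0
```

```bash
python3 -c "
from h import *
import pickle
s=camera('scene');s0,t0=pickle.load(open('c0.pkl','rb'))
tab(s)
for q in('vial','tip_box','tape_roll'):
    print(q,[ (spot_in(q,c) or [{'location':None}])[0]['location'] for c in (s,)])
# expected hood front-top edge when shut, vs picture
save(s,'p8',(180,110,400,275),3.5)
r=read_state();print(r['eef_pos'],r['clock'],r['wrist_force'])" | sed 's/np.int64//g'
```

```text
dark cols rows 192-200: [(191, []), (193, []), (195, []), (197, [(327), (328), (329), (330), (331)]), (199, [(323), (324), (325), (326), (327), (328), (329), (330), (331)]), (201, [(306), (307), (308), (309), (310), (311), (312), (313), (314), (315), (316), (317), (318), (319), (320), (321), (322), (323), (324), (325), (326), (327), (328), (329), (330), (331)])]
26.4 [array([316.8, 196.4]), array([316.7, 194.3]), array([316.6, 192.3])]
11.4 [array([318.7, 196.5]), array([320. , 194.5]), array([321.3, 192.5])]
-3.6 [array([320.4, 196.8]), array([323.2, 195. ]), array([325.8, 193.2])]
-18.6 [array([322. , 197.2]), array([325.9, 195.7]), array([329.8, 194.2])]
-33.6 [array([323.2, 197.8]), array([328.1, 196.7]), array([332.9, 195.6])]
vial [[271.9, 260.0]]
tip_box [[388.8, 245.5]]
tape_roll [[202.9, 213.6]]
[ 387.70233048 -217.06489468  181.90183571] 16.25 [-0.45871431 -0.51384061  0.85408271]
```

View pics/p8.png

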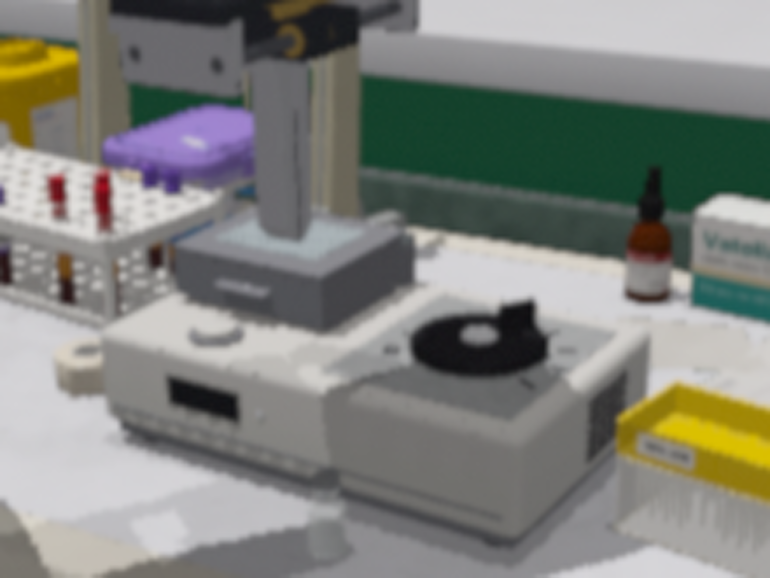

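```bash
python3 -c "
from cell import *
print(sign_off())"
```

```text
the job is handed in; nothing more can be done
None
```

The job is handed in at about 16 s on the clock: I swung the hood shut, clicked the selector three times from the second bar to the fifth, then pressed the start key down and let it come up; in the last picture the tip box, vial and tape roll stood where they were.

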